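Set the swivel board holder to its 45-degree mark and clamp it

ROBOT

A 6-joint arm with a two-finger parallel gripper is mounted at the origin on the work surface. World frame = base frame: x ahead of the robot, y to its left, z up, the work surface at z = 0. Lengths are in mm, angles in rad, forces in N, time in s.
With the tool pointing down it reaches from about 400 to 925 mm from the base axis. Payload 12.5 kg.
Tool frame: the origin (TCP) lies on the centre line of the jaws, within the pads' length; the fingertips stand 14 mm ahead of it and the grasp point (between the pads) lies 5 mm behind it; z points along the fingers, y is the direction in which the jaws open and shut (so a half turn about z gives the same grasp; the last joint's range is limited). The gripper opens to 95 mm and grips with 3 to 60 N. Pads are 20 mm wide; open, the fingers measure 119 mm over their backs; the gripper's body (75 mm by 180 mm) begins 59 mm behind the grasp point.
Start: joints at [1.17, 0.491, 1.559, -0, 1.092, -0.106], TCP at [181.575, 598.06, 228.661] pointing down, gripper open.
Joint ranges: [-3.1, 3.1], [-0.84, 2.19], [0.05, 2.79], [-1.13, 4.28], [0.06, 2.93], [-2.69, 2.69]. Speed limits (rad/s): [2.22, 2.22, 2.79, 3.14, 3.14, 3.14].

INTERFACE

Orientations are given as [roll, pitch, yaw] about the fixed x, y, z axes, in that order (R = Rz(yaw) Ry(pitch) Rx(roll)).
In Python, from cell import * gives the robot as it stands.
- The arm moves only by the tool play_rows, never from a script. Its argument "moves" is a list of rows, each a list of 7 numbers: the shift along the tool's x, y, z in m, then the turn, a rotation vector about the tool's x, y, z in rad, then the opening in per cent of the stroke, from 0 (shut) to 100 (fully open). In form: [[tx, ty, tz, ax, ay, az, claw], ...]. A call has 1 to 8 rows; each row shifts and turns the pose as measured when the row begins, along the tool's axes as they then stand; what a row does not reach is not made up. A row lasts 1/10 s, in which the tool goes at most 50 mm and 8.59 degrees, less where a joint would pass 70% of its speed; a pose out of reach is approached as far as the arm can. A call is refused whole if a number of a shift passes 0.05 or a number of a turn 0.15, either way. A call with a gripper value outside its range is refused whole. The fingers move at their own pace and stop on an object; the grip force is fixed at half the most. Time passes only in rows, so rows that do not move let the fingers close. It gives the time, the measured TCP pose, the force and the opening at its end, in the units of the state.
- state(): the state, without advancing time (a new reading comes with each control period).
- read_camera(name): name is "side" or "top" or "wrist"; returns a dict with "img" (400x640x3 uint8, red, green, blue), "fx", "fy", "cx", "cy" (pixels), "R" (3x3) and "t" (3): a world point X has camera coordinates R X + t. Camera axes: x right, y down, z forward; pixel columns grow to the right and rows downward; lengths in mm; the calibration is good to about 2 mm. The wrist camera is an equidistant fisheye: a pixel r from the principal point sees the ray r / f radians off the axis. A picture is of the moment at which its call begins. There is no depth.
- job_done(): hands the job in, once; it reports no verdict.
The state is a dict: "t": time; "joints": joint angles; "qvel": joint speeds; "tau": joint torques, N m; "eef_pos": TCP position; "tcp_rot": TCP orientation; "ft_force": force on the tool from outside, world axes, zero at the start; "moment": the same for the moment, N m; "opening": opening from 0.0 (shut) to 1.0 (fully open).
Only numpy, scipy, OpenCV 4.12 (cv2) and the standard library are available. Lean on these libraries where they do the work, as an engineer would, in place of code of your own. Each camera call takes 0.05 s, during which the arm holds its last target.

TASK

Turn the circuit board under work to 45 degrees: loosen the holder's clamp knob (anticlockwise), swing the head round by its rail until the pointer stands on the long 45-degree mark to the left of the middle one (seen from the knob, looking across the turntable), then tighten the knob clockwise again, by feel, until it takes 0.12 N m more than it takes to run it slack, and let go. Slacken the clamp fully before swinging and never overtighten it; keep off the circuit board, and do not push the spool, tip cleaner, screwdriver or stack of boards about.

Things in the scene. Friction and masses are not known exactly. Their poses are not given: they have to be found in the camera images.
- holder: Swivel-base board holder, its grey cast base fixed to the bench: disc 172 mm across, 16 mm high, scale ring on top. Origin: middle of the underside on the vertical swivel axis; -x points to the clamp knob, +x to the middle of the scale. Dark ticks every 5 degrees from -60 to 60; the three longest and thickest (13.5 mm) are the middle one on +x and one 45 degrees to each side.
- swivel (a joint): Angle of the head (turntable, rail, jaws, board), rad, growing anticlockwise from above: 0 = pointer on the middle long mark, 0.785 = pointer on the left (anticlockwise) 45-degree mark. Starts at -0.35 to 0.12; end stops at -1.1 and 1.1. Unclamped it drags with 0.12 N m and stays where it is left.
- pointer (a point): Tip of the small dark pointer on the head, 69 mm from the swivel axis and 17.5 mm above the bench, where it meets the scale.
- mark (a point): Inner end of the target mark: the long 45-degree mark on the anticlockwise side of the scale, 69.5 mm from the swivel axis, 17.5 mm above the bench.
- rail_end (a point): Where to take the head: free end of its straight aluminium rail, 95 mm from the swivel axis, 44 mm above the bench. Axes of the head: x to the pointer, y along the rail towards the axis, z up. The rail is 14 mm wide (x), from 37 to 51 mm above the bench, 230 mm long with the axis in its middle; the last 45 mm at each end are free of the black jaws (42 mm wide in x, up to 71 mm high).
- board: Green circuit board 108 mm along the rail by 70 mm, 1.6 mm thick with low parts, held level by the two jaws; origin: middle of its underside on the swivel axis, 64 mm above the bench. Not to be touched.
- knob (a joint): Clamp knob angle, rad, about 0 as found; growing = clockwise from above = tightening. Stops at -2.6, 1.4. Its locking insert makes it run stiffly (0.21 N m either way, slack or tight) and stay where left. Once the strap bites, tightening takes 0.002 N m more per N of clamp force, which grows about 290 N per rad. Turning back 0.7 rad from as found frees the head at any angle.
- knob_grip (a point): Middle of the knob's grip, on its vertical axis, 61 mm above the bench and 92 mm from the swivel axis. The grip is a black T-bar 58 mm long (its x axis), 13 mm thick (its y axis) and 22 mm high (50 to 72 mm above the bench) on a round hub; z up. Grip it across the 13 mm.
- clamp_dog: Steel clamp strap under the knob, 67 by 22 mm, top 35 mm above the bench, reaching over the rim; the screw moves it vertically, 2 mm per rad. Its pressure on the rim is the clamp force: 15 to 105 N as found, 60 N when the knob takes 0.12 N m more than slack. A torque read at rest after a turn is lower than while turning, slack and tight alike: judge by the rise, read the same way.
- rim: Steel rim of the turntable, 132 mm across, 17 to 25 mm above the bench, turning with the head; origin on the swivel axis at bench height. It runs out: at the new head angle the strap may bite anywhere from 0.1 to 0.9 rad after the start of retightening from 0.7 rad slack, so the knob's angle does not tell how tight it is, only its torque does.
- spool: Grey spool, 54 mm across, 46 mm high, standing; origin: middle of the underside. A bystander.
- boards: Stack of three bare green boards 90 by 70 by 8 mm; origin: middle of the underside. A bystander.
- cleaner: Round dark pot with brass wool, 66 mm across, 42 mm high; origin: middle of the underside. A bystander.
- driver: Screwdriver 160 mm long, lying; a bystander.

How it is judged (in metres and radians):
On the way, in this order (a step that is already met when the one before it is completed fails the run):
1. the knob is loosened until the strap no longer presses on the rim (contact force between clamp_dog and rim below 2 N), for 0.2 s.
2. with the clamp slack, the head is swung to the left 45-degree mark (value of joint swivel between 0.755 and 0.815 rad and contact force between clamp_dog and rim below 10 N), for 0.2 s.
3. the knob is tightened again with the pointer still on the mark (value of joint swivel between 0.755 and 0.815 rad and contact force between clamp_dog and rim between 40 and 80 N), for 0.2 s.
At the end, for the whole second after the job is handed in: The pointer stands on the left 45-degree mark within 0.03 rad (1.7 degrees), the clamp is tight with 40 to 80 N (0.08 to 0.16 N m above the running torque), head and knob are at rest (all of step 3 and velocity of joint swivel between -0.02 and 0.02 rad/s and velocity of joint knob between -0.05 and 0.05 rad/s); the robot touches nothing.
It fails at once if the clamp is overtightened (more than 125 N) (contact force between clamp_dog and rim above 125 N).
It fails at once if the head is forced round against a clamp that still bites (over 20 N) (contact force between clamp_dog and rim above 20 N and (velocity of joint swivel above 0.1 rad/s or velocity of joint swivel below -0.1 rad/s)).
It fails at once if the circuit board is touched (contact force between any of the fingers, the arm and board above 1 N).
It fails at once if a bystander is moved more than 20 mm (distance of any of spool, boards, cleaner, driver from where it was at the start of the episode above 0.02 m).
It also fails if it takes over 72 s, if anything falls off the work surface, if the arm or the gripper's body presses on something with over 40 N, if the wrist force passes 120 N, or if a joint passes its speed limit or range.

## Working session

There is one attempt and no reset: what is moved stays moved. The work goes in short steps, Python scripts to look and compute and a tool call to move; the robot and the scene stay as the last step left them, time stands still between calls to the robot, and variables do not carry over. Pictures are saved under pics/ and viewed, and the job is handed in when it is done.

Besides the shell and the picture viewer there is one more tool, called as name(argument=value, ...) on one line, values as JSON. play_rows: Moves the arm, as the interface text tells. Its arguments: {"type":"object","properties":{"moves":{"type":"array"}},"required":["moves"]}

```bash
ls; mkdir -p pics
python3 - <<'E'
from cell import *
import cv2
print(state())
for n in ("top","side","wrist"):
    c=read_camera(n); cv2.imwrite(f"pics/{n}0.png",c["img"][:,:,::-1]); print(n,c["fx"],c["fy"],c["cx"],c["cy"],c["R"],c["t"])
E
```

```text
pics
{'t': 0.0, 'joints': array([ 1.17039340e+00,  4.91573882e-01,  1.55944159e+00, -1.95703745e-05,
        1.09171565e+00, -1.05597870e-01]), 'qvel': array([-1.74571547e-03, -7.72433697e-04,  8.17808391e-05,  3.78769540e-05,
       -1.08508165e-04,  4.94939062e-04]), 'tau': array([-2.28753051e-03, -6.12633276e+01, -2.58190745e+01,  6.91461540e-02,
        4.81966313e-02, -6.03358490e-05]), 'eef_pos': array([181.48745914, 597.83060289, 228.05555451]), 'tcp_rot': array([-3.14045871e+00, -1.02735505e-04,  2.84679657e+00]), 'ft_force': array([ 0.26984119, -0.08076474, -0.56200667]), 'moment': array([-0.02330615, -0.0043062 ,  0.00574058]), 'opening': 1.0017679427379869}
top 441.5616602628456 441.5616602628456 318.7604570766 197.7725835718862 [[-6.83973979e-03 -9.99976067e-01 -1.04111191e-03]
 [-9.80357476e-01  6.91076665e-03 -1.97107737e-01]
 [ 1.97110214e-01 -3.27503790e-04 -9.80381281e-01]] [ 36.28811971 601.49551592 864.11252032]
side 387.66734820798445 387.66734820798445 323.31841411417827 194.61104245543194 [[ 0.99134155 -0.12968927  0.02055782]
 [-0.05420948 -0.54681547 -0.83549636]
 [ 0.11959625  0.82714783 -0.54911129]] [-627.67366607  119.89088261  843.24383184]
wrist 309.70691628693146 309.70691628693146 317.599459992364 200.26107563113433 [[ 0.28951384  0.95717255 -0.0015621 ]
 [ 0.92793791 -0.28027028  0.24572303]
 [ 0.23476153 -0.07258975 -0.96933882]] [-623.74097088  -29.29526026  390.09878614]
```

View pics/top0.png

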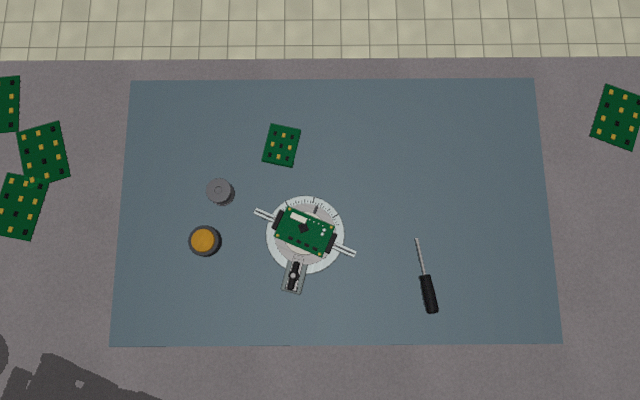

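View pics/side0.png

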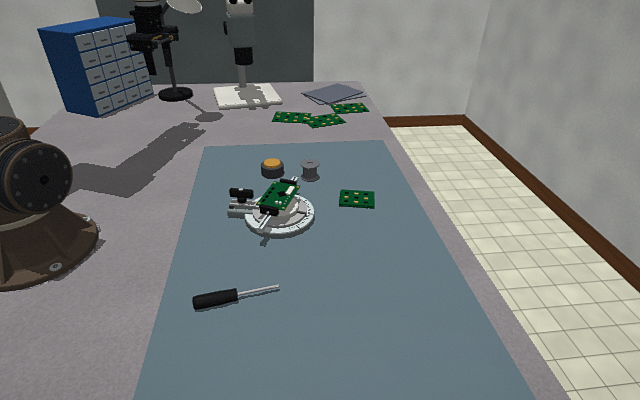

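View pics/wrist0.png

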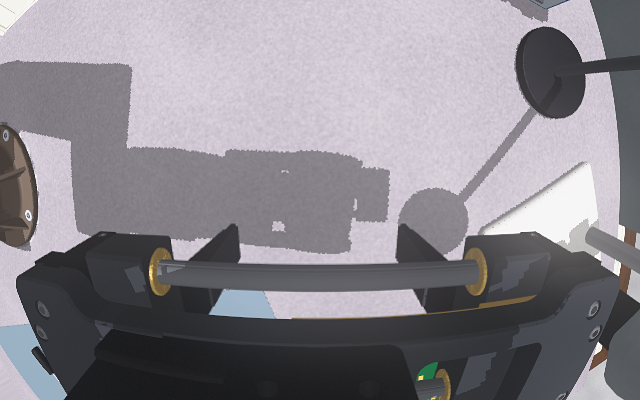

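The top view shows the holder at about (305,235), its knob at (294,276), the pointer near (316,209), the spool at (220,191) and the pot at (205,240). Next I'll enlarge the view and measure.

```bash
cat > h.py <<'E'
from cell import *
import cv2, numpy as np
def ray(c,u,v):
    d=np.array([(u-c["cx"])/c["fx"],(v-c["cy"])/c["fy"],1.]); return -c["R"].T@c["t"], c["R"].T@d
def onz(c,u,v,z):
    o,d=ray(c,u,v); return o+d*(z-o[2])/d[2]
def proj(c,X):
    p=c["R"]@np.asarray(X,float)+c["t"]; return np.array([c["fx"]*p[0]/p[2]+c["cx"],c["fy"]*p[1]/p[2]+c["cy"]])
E
python3 - <<'E'
from h import *
c=read_camera("top"); im=c["img"][:,:,::-1]
cv2.imwrite("pics/topz.png",cv2.resize(im[180:305,240:370],None,fx=4.6,fy=4.6,interpolation=cv2.INTER_CUBIC))
s=read_camera("side"); i2=s["img"][:,:,::-1]
cv2.imwrite("pics/sidez.png",cv2.resize(i2[165:255,215:335],None,fx=6,fy=6,interpolation=cv2.INTER_CUBIC))
hsv=cv2.cvtColor(im,cv2.COLOR_BGR2HSV)
# light grey disc incl ring
m=((hsv[...,1]<45)&(hsv[...,2]>130)).astype(np.uint8)*255
m[:185]=0;m[290:]=0;m[:,:245]=0;m[:,365:]=0
cv2.imwrite("pics/mask.png",cv2.resize(m[180:305,240:370],None,fx=4.6,fy=4.6,interpolation=0))
for n in ((305,235),(294,276),(220,191),(205,240),(281,145)):
    print(n,onz(c,*n,20).round())
E
```

```text
(305, 235) [528.  62.  20.]
(294, 276) [442.  85.  20.]
(220, 191) [626. 248.  20.]
(205, 240) [519. 277.  20.]
(281, 145) [731. 116.  20.]
```

View pics/topz.png

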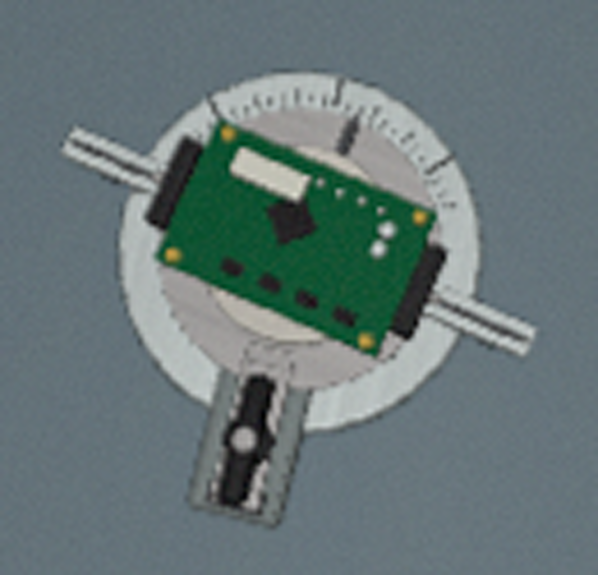

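View pics/sidez.png

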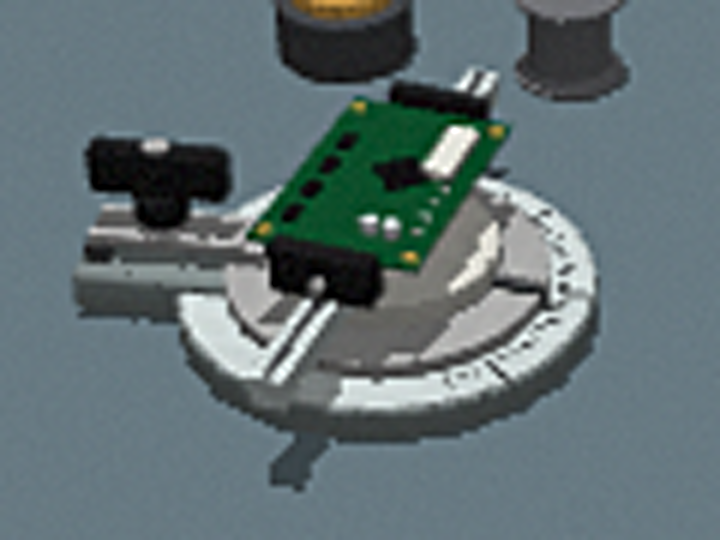

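View pics/mask.png

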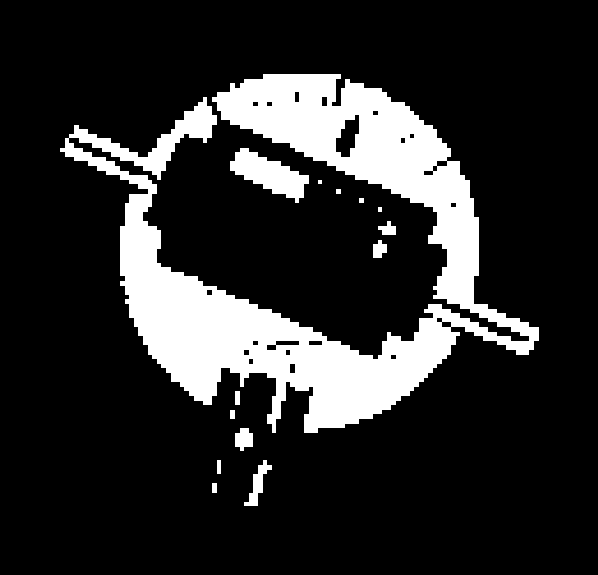

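```bash
cat > m.py <<'E'
from h import *
from scipy.optimize import least_squares
def disc(c):
    im=c["img"][:,:,::-1]; hsv=cv2.cvtColor(im,cv2.COLOR_BGR2HSV)
    m=((hsv[...,1]<45)&(hsv[...,2]>130)).astype(np.uint8)*255
    m[:185]=0;m[290:]=0;m[:,:245]=0;m[:,365:]=0
    cs,_=cv2.findContours(m,cv2.RETR_EXTERNAL,cv2.CHAIN_APPROX_NONE)
    P=np.vstack([onz(c,u,v,16)[:2] for k in cs for u,v in k[:,0]])
    ctr=np.array([528,62.])
    r=np.hypot(*(P-ctr).T); P=P[(abs(r-86)<9)]
    f=least_squares(lambda q:np.hypot(P[:,0]-q[0],P[:,1]-q[1])-q[2],[528,62,86],loss="soft_l1")
    return f.x,len(P)
E
python3 - <<'E'
from m import *
c=read_camera("top"); q,n=disc(c); print(q,n)
C=q[:2]
def z(u,v):return 240+(u+.5)/4.6-.5,180+(v+.5)/4.6-.5
def at(name,u,v,h):
    p=onz(c,*z(u,v),h)[:2]; d=p-C; print(name,p.round(1),"r",np.hypot(*d).round(1),"ang",np.arctan2(d[1],d[0]).round(4)); return p
at("mid",338,90,17.5);at("left",212,106,17.5);at("right",442,165,17.5);at("pointer",355,118,17.5)
a=at("railL",72,142,51);b=at("railR",530,338,51);d=b-a;print(np.hypot(*d),np.arctan2(d[1],d[0])+np.pi/2,(a+b)/2)
at("knob",244,438,73);
a=at("bar top",263,378,72);b=at("bar bot",232,503,72);d=a-b;print(np.hypot(*d),np.arctan2(d[1],d[0]))
at("holder bot mid",236,517,20)
E
```

```text
[531.40514917  62.85110648  83.36841729] 297
mid [607.2  44.5] r 78.0 ang -0.237
left [599.9 104.4] r 80.1 ang 0.5458
right [570.8  -4.4] r 77.9 ang -1.0416
pointer [593.6  36.5] r 67.5 ang -0.4003
railL [577.2 165.7] r 112.6 ang 1.1517
railR [486.7 -41.4] r 113.5 ang -1.9757
226.0591057010898 -0.41195780865578446 [531.97105397  62.14677472]
knob [442.9  85.2] r 91.3 ang 2.8943
bar top [468.6  77.1] r 64.4 ang 2.9184
bar bot [415.3  90.3] r 119.3 ang 2.9094
54.9126310315214 -0.24278751821313213
holder bot mid [408.8  91.8] r 126.0 ang 2.9096
```

Measured:
- Swivel axis at (531.5, 62.5). The fitted radius of 83 mm compares with the given 86 mm.
- Holder yaw -0.243, with the tick marks agreeing.
- Knob at (443, 85), radius 91.3 mm against the given 92 mm.
- Bar aligned with holder x.
- Swivel about -0.16.

Next I'll move over the knob.

```bash
cat >> h.py <<'E'
from scipy.spatial.transform import Rotation as Ro
def togo(p,yaw):
    s=state(); R=Ro.from_euler("xyz",s["tcp_rot"]); Rt=Ro.from_euler("xyz",[np.pi,0,yaw])
    print("shift mm",(R.inv().apply(np.array(p)-s["eef_pos"])).round(1),"turn",(R.inv()*Rt).as_rotvec().round(3))
    print("t",round(s["t"],2),"pos",s["eef_pos"].round(1),"rot",s["tcp_rot"].round(3),"q",s["joints"].round(2),"F",s["ft_force"].round(1),"M",s["moment"].round(3),"op",round(s["opening"],3))
E
python3 -c "
from h import *
togo([442.7,85,170],2.899)"
```

```text
shift mm [-398.9 -415.    58.6] turn [-0.    -0.    -0.052]
t 0.3 pos [181.6 598.  228.5] rot [-3.141 -0.     2.847] q [ 1.17  0.49  1.56 -0.    1.09 -0.11] F [-0.  -0.8  0.5] M [-0.011  0.003 -0.04 ] op 1.001
```

play_rows(moves=[[-0.03,-0.031,0,0,0,0,60],[-0.03,-0.031,0,0,0,0,60],[-0.03,-0.031,0,0,0,0,60],[-0.03,-0.031,0,0,0,0,60],[-0.03,-0.031,0,0,0,0,60],[-0.03,-0.031,0,0,0,0,60],[-0.03,-0.031,0,0,0,0,60],[-0.03,-0.031,0,0,0,0,60]])

```text
t: 1.1
eef_pos: [341.9, 283.9, 227.5]
tcp_rot: [3.14, 0.001, 2.855]
ft_force: [0.9, 0.3, -0.6]
opening: 0.599
```

```bash
python3 -c "
from h import *
togo([442.7,85,130],2.899)"
```

```text
shift mm [-152.9 -162.4   97.4] turn [ 0.001  0.001 -0.044]
t 1.1 pos [341.9 283.9 227.5] rot [3.140e+00 1.000e-03 2.855e+00] q [ 0.54  0.24  1.98  0.    0.92 -0.74] F [ 0.9  0.3 -0.6] M [ 0.008 -0.021  0.047] op 0.599
```

play_rows(moves=[[-0.03,-0.032,0.01,0,0,-0.02,45],[-0.03,-0.032,0.015,0,0,-0.02,45],[-0.03,-0.032,0.015,0,0,0,45],[-0.03,-0.032,0.015,0,0,0,45],[-0.025,-0.026,0.015,0,0,0,45],[0,0,0,0,0,0,45]])

```text
t: 1.7
eef_pos: [448.4, 86.7, 156.8]
tcp_rot: [3.137, 0.007, 2.893]
ft_force: [0.2, 0.7, 0.3]
opening: 0.451
```

```bash
python3 -c "
from h import *
togo([442.7,85,130],2.899)
c=read_camera('wrist');cv2.imwrite('pics/w1.png',c['img'][:,:,::-1])
c=read_camera('top');cv2.imwrite('pics/t1.png',cv2.resize(c['img'][160:310,230:390,::-1],None,fx=4,fy=4))
"
```

```text
shift mm [ 5.3 -3.2 26.7] turn [ 0.005  0.007 -0.006]
t 1.7 pos [448.4  86.7 156.8] rot [3.137 0.007 2.893] q [ 0.04  0.36  2.04  0.    0.73 -1.28] F [0.2 0.7 0.3] M [-0.024  0.047  0.003] op 0.451
```

View pics/w1.png

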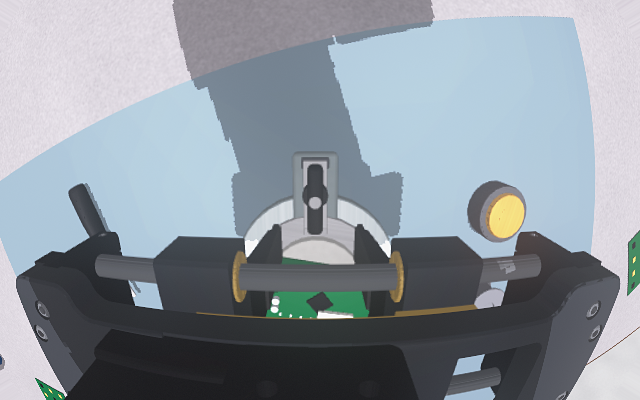

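View pics/t1.png

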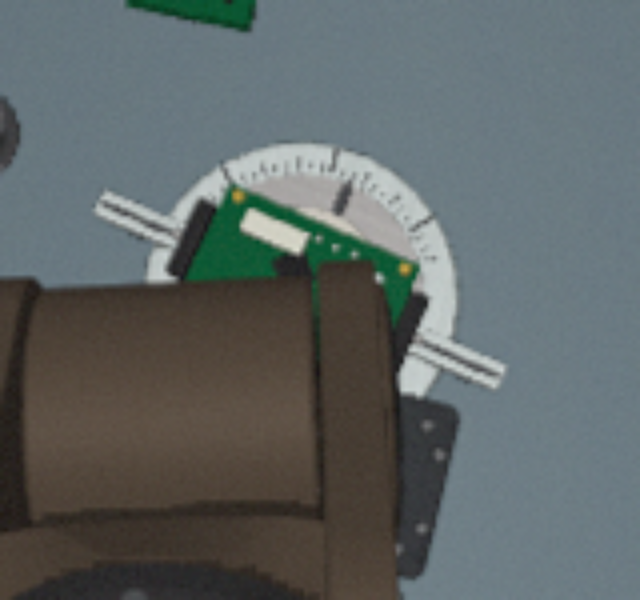

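The wrist view shows the knob cap at (315,203) with the bar vertical in the image. I'll check its position using the fisheye ray.

```bash
cat >> h.py <<'E'
def wray(c,u,v,z):
    a=np.array([u-c["cx"],v-c["cy"]]); r=np.hypot(*a); th=r/c["fx"]
    d=np.r_[a/r*np.sin(th),np.cos(th)]; o=-c["R"].T@c["t"]; d=c["R"].T@d
    return o+d*(z-o[2])/d[2]
E
python3 -c "
from h import *
c=read_camera('wrist')
for u,v,z in ((315,203,73),(315,165,72),(315,233,72)): print(wray(c,u,v,z).round(1))
togo([442.7,85,90],2.899)
"
```

```text
[442.5  87.8  73. ]
[412.7  95.4  72. ]
[467.8  81.4  72. ]
shift mm [ 3.3 -6.2 68.3] turn [ 0.006  0.007 -0.003]
t 1.85 pos [446.8  90.  158.3] rot [3.136 0.007 2.896] q [ 0.05  0.35  2.05  0.    0.74 -1.28] F [-0.7 -0.6  1.3] M [ 0.043  0.067 -0.014] op 0.449
```

play_rows(moves=[[0.005,-0.003,0.015,0.004,0.007,-0.006,45],[0,0,0.01,0,0,0,45],[0,0,0,0,0,0,45]])

```text
t: 2.15
eef_pos: [440.7, 91.5, 134.4]
tcp_rot: [3.139, 0.003, 2.906]
ft_force: [-0.7, 0.2, 0.0]
opening: 0.452
```

```bash
python3 -c "
from h import *
togo([442.7,85,57],2.899)
c=read_camera('wrist');cv2.imwrite('pics/w2.png',c['img'][:,:,::-1])
"
```

```text
shift mm [-3.2 -6.  77.4] turn [0.003 0.003 0.007]
t 2.15 pos [440.7  91.5 134.4] rot [3.139e+00 3.000e-03 2.906e+00] q [ 0.06  0.39  2.08  0.    0.67 -1.28] F [-0.7  0.2  0. ] M [-0.008 -0.014 -0.019] op 0.452
```

View pics/w2.png

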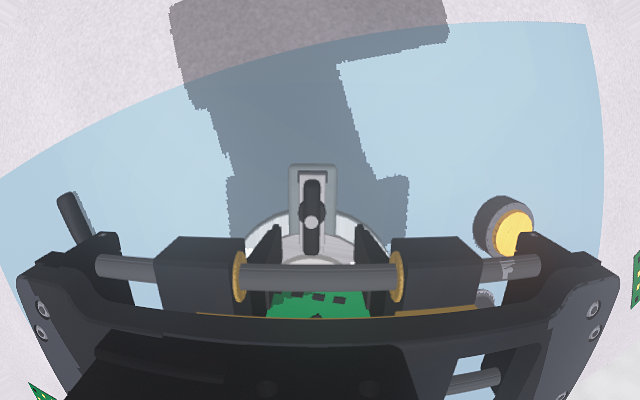

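```bash
python3 -c "
from h import *
c=read_camera('wrist')
for u,v,z in ((311.5,222,73),(311.5,182,72),(312,252,72)): print(wray(c,u,v,z).round(1))
togo([442.6,86,80],2.899)
"
```

```text
[443.5  85.6  73. ]
[414.4  92.7  72. ]
[467.6  80.   72. ]
shift mm [-2.4 -5.  55.1] turn [0.003 0.004 0.007]
t 2.25 pos [441.1  91.3 135.1] rot [3.139 0.004 2.906] q [ 0.06  0.39  2.08  0.    0.67 -1.28] F [-0.2  0.2 -0.1] M [-0.007 -0.006 -0.029] op 0.45
```

play_rows(moves=[[-0.003,-0.0055,0.015,0.003,0.003,0,45],[0,0,0.015,0,0,0,45],[0,0,0.015,0,0,0,45],[0,0,0,0,0,0,45],[0,0,0,0,0,0,45]])

```text
t: 2.75
eef_pos: [445.0, 87.0, 92.2]
tcp_rot: [3.14, 0.007, 2.909]
ft_force: [0.3, 0.5, -0.0]
opening: 0.453
```

```bash
python3 -c "
from h import *
togo([442.6,86,57],2.899)
c=read_camera('wrist');cv2.imwrite('pics/w3.png',c['img'][:,:,::-1])
"
```

```text
shift mm [ 2.3 -1.6 35.2] turn [0.002 0.007 0.01 ]
t 2.75 pos [445.   87.   92.2] rot [3.14  0.007 2.909] q [ 0.05  0.47  2.11 -0.    0.55 -1.29] F [ 0.3  0.5 -0. ] M [-0.011  0.017  0.007] op 0.453
```

View pics/w3.png

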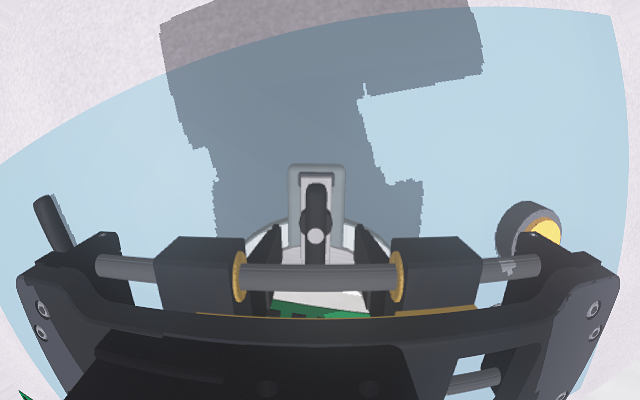

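The bar is centred between the fingers, with the cap at (316,236). I'll go down and grip.

play_rows(moves=[[0.002,-0.001,0.015,0,0.006,-0.01,45],[0,0,0.015,0,0,0,45],[0,0,0.005,0,0,0,45],[0,0,0,0,0,0,45]])

```text
t: 3.2
eef_pos: [444.9, 87.1, 59.9]
tcp_rot: [3.138, 0.008, 2.92]
ft_force: [-0.2, 0.1, -0.2]
opening: 0.455
```

```bash
python3 -c "
from h import *
togo([442.8,85.6,57],2.899)
"
```

```text
shift mm [ 1.7 -1.9  2.8] turn [0.004 0.007 0.021]
t 3.2 pos [444.9  87.1  59.9] rot [3.138 0.008 2.92 ] q [ 0.05  0.53  2.14  0.    0.47 -1.3 ] F [-0.2  0.1 -0.2] M [ 0.001  0.005 -0.034] op 0.455
```

play_rows(moves=[[0.002,-0.002,0.003,0.004,0.007,0.021,45],[0,0,0,0,0,0,30],[0,0,0,0,0,0,0],[0,0,0,0,0,0,0],[0,0,0,0,0,0,0],[0,0,0,0,0,0,0]])

```text
t: 3.8
eef_pos: [443.2, 86.0, 58.7]
tcp_rot: [3.141, 0.003, 2.897]
ft_force: [1.1, -0.5, -4.9]
opening: 0.229
```

```bash
python3 -c "
from h import *
togo([442.8,85.6,57],2.899)
"
```

```text
shift mm [ 0.3 -0.5  1.7] turn [ 0.     0.003 -0.002]
t 3.8 pos [443.2  86.   58.7] rot [3.141e+00 3.000e-03 2.897e+00] q [ 0.05  0.53  2.14 -0.    0.47 -1.28] F [ 1.1 -0.5 -4.9] M [-0.269 -0.049 -0.016] op 0.229
```

play_rows(moves=[[0,0,0,0,0,0,0],[0,0,0,0,0,0,0],[0,0,0,0,0,0,0]])

```text
t: 4.1
eef_pos: [443.2, 85.9, 58.7]
tcp_rot: [3.141, 0.003, 2.897]
ft_force: [0.3, 0.3, -2.6]
opening: 0.226
```

```bash
python3 -c "
from h import *
togo([442.8,85.6,57],2.899)
c=read_camera('wrist');cv2.imwrite('pics/w4.png',c['img'][:,:,::-1])
"
```

```text
shift mm [ 0.3 -0.4  1.7] turn [ 0.     0.003 -0.002]
t 4.1 pos [443.2  85.9  58.7] rot [3.141e+00 3.000e-03 2.897e+00] q [ 0.05  0.53  2.14 -0.    0.47 -1.28] F [ 0.3  0.3 -2.6] M [ 0.151 -0.037  0.011] op 0.226
```

View pics/w4.png

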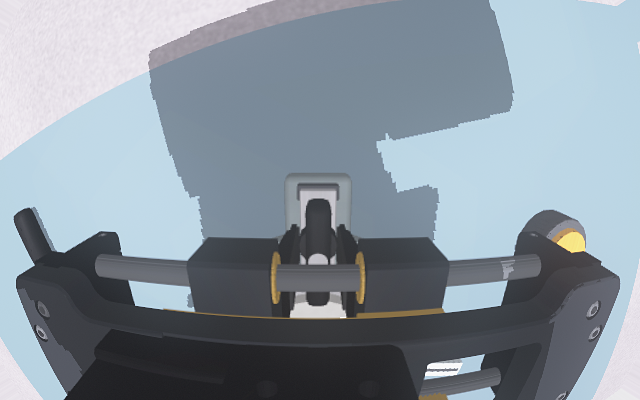

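The opening reads 0.226, about 21.5 mm, so the fingertips (z≈45) are on the round hub below the bar. I'll open, raise 8 mm so the tips clear the hub, and grip the bar itself.

play_rows(moves=[[0,0,0,0,0,0,40],[0,0,0,0,0,0,40],[0,0,-0.008,0,0,0,40],[0,0,0,0,0,0,40],[0,0,0,0,0,0,0],[0,0,0,0,0,0,0],[0,0,0,0,0,0,0],[0,0,0,0,0,0,0]])

```text
t: 4.95
eef_pos: [443.4, 85.9, 68.1]
tcp_rot: [3.141, 0.004, 2.896]
ft_force: [0.1, 2.5, 1.3]
opening: 0.134
```

```bash
python3 -c "
from h import *
togo([442.8,85.6,66.5],2.899)
"
```

```text
shift mm [ 0.6 -0.4  1.6] turn [ 0.001  0.004 -0.003]
t 4.95 pos [443.4  85.9  68.1] rot [3.141 0.004 2.896] q [ 0.05  0.51  2.13 -0.    0.49 -1.28] F [0.1 2.5 1.3] M [ 0.517 -0.042 -0.107] op 0.134
```

Now the bar is held at 12.7 mm. I'll loosen, where negative tool-z is anticlockwise seen from above.

play_rows(moves=[[0,0,0,0,0,-0.06,0],[0,0,0,0,0,-0.06,0],[0,0,0,0,0,-0.06,0]])

```text
t: 5.25
eef_pos: [443.5, 86.0, 68.1]
tcp_rot: [3.141, 0.004, 3.08]
ft_force: [-0.1, -0.1, 1.6]
opening: 0.134
```

```bash
python3 -c "
from h import *
togo([442.8,85.6,68],2.899+.8)
"
```

```text
shift mm [ 0.6 -0.5  0.1] turn [-0.001  0.004 -0.619]
t 5.25 pos [443.5  86.   68.1] rot [3.141 0.004 3.08 ] q [ 0.05  0.51  2.13  0.    0.49 -1.46] F [-0.1 -0.1  1.6] M [ 0.092  0.078 -0.246] op 0.134
```

play_rows(moves=[[0,0,0,0,0,-0.1,0],[0,0,0,0,0,-0.1,0],[0,0,0,0,0,-0.1,0],[0,0,0,0,0,-0.1,0],[0,0,0,0,0,-0.1,0],[0,0,0,0,0,-0.1,0],[0,0,0,0,0,-0.04,0]])

```text
t: 5.95
eef_pos: [443.3, 86.5, 68.1]
tcp_rot: [-3.141, 0.004, -2.54]
ft_force: [0.9, -0.2, 2.1]
opening: 0.136
```

```bash
python3 -c "
from h import *
for i in range(3):
    togo([442.8,85.6,68],2.899+.8)
    c=read_camera('top')
c=read_camera('wrist');cv2.imwrite('pics/w5.png',c['img'][:,:,::-1])
"
```

```text
shift mm [ 1.  -0.5  0.1] turn [-0.     0.004  0.044]
t 5.95 pos [443.3  86.5  68.1] rot [-3.141  0.004 -2.54 ] q [ 0.05  0.51  2.13  0.    0.49 -2.13] F [ 0.9 -0.2  2.1] M [ 0.069  0.097 -0.257] op 0.136
shift mm [ 0.9 -0.5  0.1] turn [-0.     0.004  0.045]
t 6.0 pos [443.3  86.5  68.1] rot [-3.141  0.004 -2.539] q [ 0.05  0.51  2.13  0.    0.49 -2.13] F [-0.4  0.3  2.9] M [ 0.183  0.103 -0.124] op 0.133
shift mm [ 1.  -0.4  0.1] turn [-0.     0.004  0.041]
t 6.05 pos [443.3  86.5  68.1] rot [-3.141  0.004 -2.543] q [ 0.05  0.51  2.13  0.    0.49 -2.13] F [-0.1  0.4  2.7] M [0.243 0.127 0.035] op 0.136
```

View pics/w5.png

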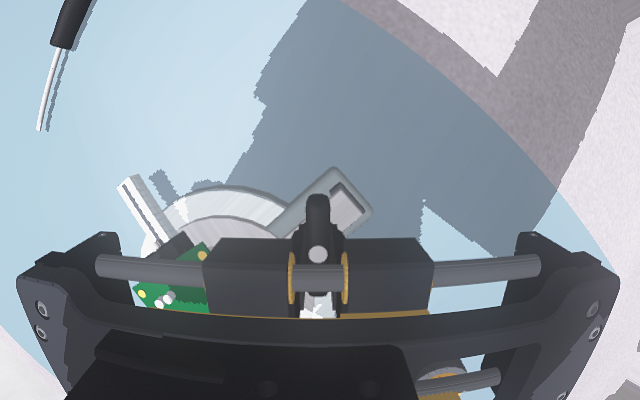

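The knob turned with the gripper, about 0.84 rad in all. I'll let go with a small opening, rise, and move to the rail's free end.

play_rows(moves=[[0,0,0,0,0,0,28],[0,0,0,0,0,0,28],[0,0,-0.02,0,0,0,28],[0,0,-0.04,0,0,0,28],[0,0,-0.04,0,0,0.1,30],[0,0,0,0,0,0.14,45],[0,0,0,0,0,0.14,45],[0,0,0,0,0,0.14,45]])

```text
t: 6.95
eef_pos: [442.8, 86.1, 171.8]
tcp_rot: [3.141, 0.002, -3.086]
ft_force: [0.3, -0.6, 0.3]
opening: 0.439
```

play_rows(moves=[[0,0,0,0,0,0.14,45],[0,0,0,0,0,0.14,45],[0,0,0,0,0,0.14,45],[0,0,0,0,0,0.14,45],[0,0,0,0,0,0.14,45],[0,0,0,0,0,0.14,45],[0,0,0,0,0,0.14,45],[0,0,0,0,0,0.14,45]])

```text
t: 7.75
eef_pos: [442.1, 85.8, 171.5]
tcp_rot: [3.14, 0.0, 2.024]
ft_force: [0.3, -0.6, 0.2]
opening: 0.449
```

```bash
python3 -c "
from h import *
togo([493.4,-24.5,140],1.159)
"
```

```text
shift mm [-121.7   -2.3   31.5] turn [ 0.001 -0.001  0.865]
t 7.75 pos [442.1  85.8 171.5] rot [3.14  0.    2.024] q [ 0.04  0.33  2.04  0.    0.78 -0.41] F [ 0.3 -0.6  0.2] M [-0.049 -0.009 -0.016] op 0.449
```

play_rows(moves=[[-0.03,0,0,0,0,0,45],[-0.03,0,0,0,0,0,45],[-0.03,0,0,0,0,0,45],[-0.028,0,0,0,0,0.14,45],[0,0,0,0,0,0.14,45],[0,0,0,0,0,0.14,45],[0,0,0,0,0,0.14,45],[0,0,0,0,0,0.14,45]])

```text
t: 8.55
eef_pos: [494.5, -25.5, 170.4]
tcp_rot: [-3.141, -0.0, 1.289]
ft_force: [-0.3, -0.2, -0.2]
opening: 0.452
```

play_rows(moves=[[0,0,0.01,0,0,0.14,45],[0,0,0,0,0,0,45]])

```text
t: 8.75
eef_pos: [494.3, -25.6, 160.1]
tcp_rot: [-3.141, 0.0, 1.139]
ft_force: [-0.6, -1.2, 0.2]
opening: 0.445
```

```bash
python3 -c "
from h import *
togo([493.4,-24.5,100],1.159)
c=read_camera('wrist');cv2.imwrite('pics/w6.png',c['img'][:,:,::-1])
c=read_camera('top');cv2.imwrite('pics/t6.png',cv2.resize(c['img'][160:310,230:390,::-1],None,fx=4,fy=4))
"
```

```text
shift mm [ 0.6 -1.2 60.1] turn [-0.001  0.    -0.02 ]
t 8.75 pos [494.3 -25.6 160.1] rot [-3.141  0.     1.139] q [-0.19  0.4   1.95  0.    0.79  0.25] F [-0.6 -1.2  0.2] M [-0.082  0.165  0.024] op 0.445
```

View pics/w6.png

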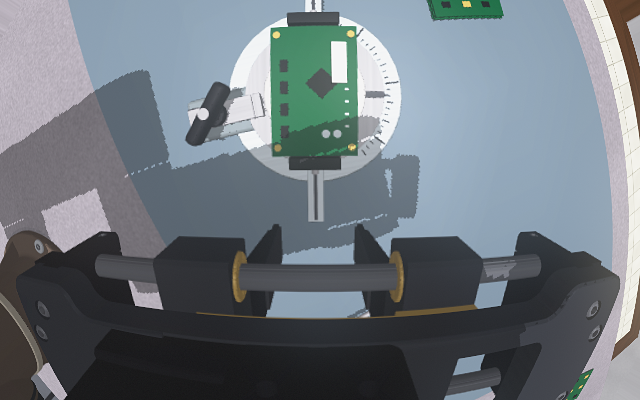

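View pics/t6.png

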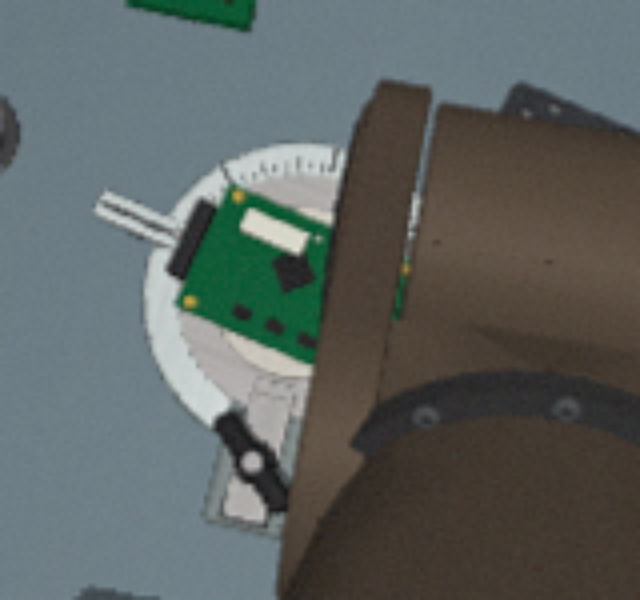

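The wrist view shows the free rail end (tip at about (316,221)) in line with the gap between the fingers. The knob is turned and the board is untouched. I'll go down.

```bash
python3 -c "
from h import *
c=read_camera('wrist')
print(wray(c,316,221,51), wray(c,316,175,51))
C=np.array([531.5,62.5]);p=wray(c,316,221,51)[:2]-C;print(np.hypot(*p),np.arctan2(p[1],p[0]))
"
```

```text
[486.63672002 -42.60836926  51.        ] [503.99040983  -4.28884817  51.        ]
114.2824710025202 -1.974214970924096
```

play_rows(moves=[[0.001,-0.001,0.03,0,0,-0.02,45],[0,0,0.03,0,0,0,45],[0,0,0.02,0,0,0,45],[0,0,0,0,0,0,45]])

```text
t: 9.3
eef_pos: [496.2, -24.5, 81.2]
tcp_rot: [3.135, -0.001, 1.18]
ft_force: [-0.0, 0.2, -0.1]
opening: 0.449
```

```bash
python3 -c "
from h import *
togo([493.4,-24.5,42],1.159)
c=read_camera('wrist');cv2.imwrite('pics/w7.png',c['img'][:,:,::-1])
"
```

```text
shift mm [-1.1 -2.9 39.2] turn [ 0.006 -0.001  0.021]
t 9.3 pos [496.2 -24.5  81.2] rot [ 3.135e+00 -1.000e-03  1.180e+00] q [-0.18  0.53  2.02  0.    0.59  0.21] F [-0.   0.2 -0.1] M [-0.11   0.066 -0.024] op 0.449
```

View pics/w7.png

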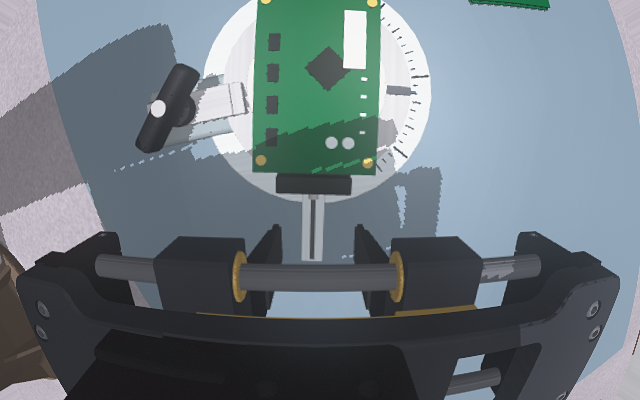

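play_rows(moves=[[-0.001,-0.003,0.015,0.006,0,0.02,45],[0,0,0.015,0,0,0,45],[0,0,0.009,0,0,0,45],[0,0,0,0,0,0,45]])

```text
t: 9.75
eef_pos: [496.5, -24.7, 47.1]
tcp_rot: [3.133, -0.003, 1.164]
ft_force: [-0.7, -0.6, 0.1]
opening: 0.45
```

```bash
python3 -c "
from h import *
togo([493.4,-24.5,42],1.159)
"
```

```text
shift mm [-1.  -2.9  5. ] turn [ 0.008 -0.003  0.005]
t 9.75 pos [496.5 -24.7  47.1] rot [ 3.133e+00 -3.000e-03  1.164e+00] q [-0.18  0.59  2.04  0.    0.5   0.22] F [-0.7 -0.6  0.1] M [-0.128  0.078 -0.045] op 0.45
```

play_rows(moves=[[-0.001,-0.003,0.005,0.008,-0.003,0.005,45],[0,0,0,0,0,0,30],[0,0,0,0,0,0,0],[0,0,0,0,0,0,0],[0,0,0,0,0,0,0],[0,0,0,0,0,0,0],[0,0,0,0,0,0,0]])

```text
t: 10.45
eef_pos: [494.0, -24.5, 44.3]
tcp_rot: [3.139, -0.001, 1.16]
ft_force: [0.4, -0.2, -0.7]
opening: 0.143
```

```bash
python3 -c "
from h import *
togo([493.4,-24.5,42],1.159)
"
```

```text
shift mm [-0.2 -0.5  2.3] turn [ 0.003 -0.001  0.001]
t 10.45 pos [494.  -24.5  44.3] rot [ 3.139e+00 -1.000e-03  1.160e+00] q [-0.18  0.59  2.04  0.    0.5   0.23] F [ 0.4 -0.2 -0.7] M [-0.105  0.051  0.111] op 0.143
```

The rail is gripped at 13.6 mm, and the swivel by tool yaw is about -0.168. I'll swing anticlockwise along the arc, 0.08 rad per row.

play_rows(moves=[[0.0002,0.0038,0,0,0,-0.04,0],[0.0003,0.0076,0,0,0,-0.08,0],[0.0003,0.0076,0,0,0,-0.08,0],[0.0003,0.0076,0,0,0,-0.08,0]])

```text
t: 10.85
eef_pos: [519.8, -31.6, 44.3]
tcp_rot: [3.139, -0.0, 1.447]
ft_force: [0.8, 3.2, -1.4]
opening: 0.142
```

```bash
cat > sw.py <<'E'
from h import *
C=np.array([531.5,62.5]); s=state(); d=s["eef_pos"][:2]-C
print("r",np.hypot(*d),"pos-swivel",np.arctan2(d[1],d[0])+np.pi/2+.243,"yaw-swivel",s["tcp_rot"][2]-np.pi/2+.243)
a=.542-np.pi/2
togo(list(C+94.7*np.array([np.cos(a),np.sin(a)]))+[44],.542+np.pi/2)
E
python3 sw.py
```

```text
r 94.81889323670454 pos-swivel 0.1188237564931992 yaw-swivel 0.11930863999070385
shift mm [20.3 58.5  0.5] turn [ 0.002  0.    -0.666]
t 10.85 pos [519.8 -31.6  44.3] rot [ 3.139 -0.     1.447] q [-0.19  0.62  1.98  0.    0.54 -0.06] F [ 0.8  3.2 -1.4] M [ 0.467 -0.049 -0.153] op 0.142
```

Position and yaw agree, and the forces are small. Continuing.

play_rows(moves=[[0.0003,0.0076,0,0,0,-0.08,0],[0.0003,0.0076,0,0,0,-0.08,0],[0.0003,0.0076,0,0,0,-0.08,0],[0.0003,0.0076,0,0,0,-0.08,0],[0.0003,0.0076,0,0,0,-0.08,0],[0.0003,0.0076,0,0,0,-0.08,0],[0.0003,0.0076,0,0,0,-0.08,0]])

```text
t: 11.55
eef_pos: [573.9, -22.7, 44.3]
tcp_rot: [3.139, -0.001, 2.027]
ft_force: [-0.6, 1.8, 1.0]
opening: 0.143
```

```bash
python3 sw.py
```

```text
r 95.12645150581108 pos-swivel 0.7049173844030144 yaw-swivel 0.6987215078633523
shift mm [0.8 7.6 0.3] turn [ 0.003 -0.    -0.086]
t 11.55 pos [573.9 -22.7  44.3] rot [ 3.139e+00 -1.000e-03  2.027e+00] q [-0.16  0.66  1.84  0.    0.63 -0.61] F [-0.6  1.8  1. ] M [ 0.206  0.158 -0.145] op 0.143
```

play_rows(moves=[[0.0005,0.0075,0,0,0,-0.08,0],[0,0,0,0,0,0,0],[0,0,0,0,0,0,0]])

```text
t: 11.85
eef_pos: [581.4, -18.6, 44.3]
tcp_rot: [3.138, 0.0, 2.109]
ft_force: [-0.1, -1.9, 0.8]
opening: 0.147
```

```bash
python3 sw.py; python3 -c "
from h import *
c=read_camera('wrist');cv2.imwrite('pics/w8.png',c['img'][:,:,::-1])
c=read_camera('top');cv2.imwrite('pics/t8.png',cv2.resize(c['img'][160:310,230:390,::-1],None,fx=4,fy=4))
"
```

```text
r 95.20254474433163 pos-swivel 0.7945611284020203 yaw-swivel 0.7815626720730823
shift mm [ 0.5 -0.9  0.3] turn [ 0.004  0.    -0.003]
t 11.85 pos [581.4 -18.6  44.3] rot [3.138 0.    2.109] q [-0.15  0.67  1.83  0.    0.64 -0.69] F [-0.1 -1.9  0.8] M [-0.398  0.286  0.119] op 0.147
```

View pics/w8.png

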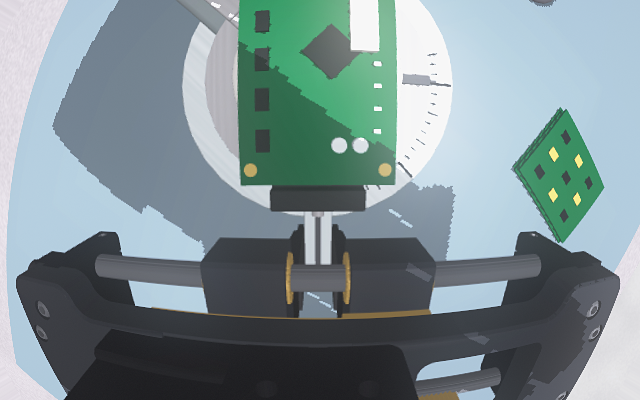

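View pics/t8.png

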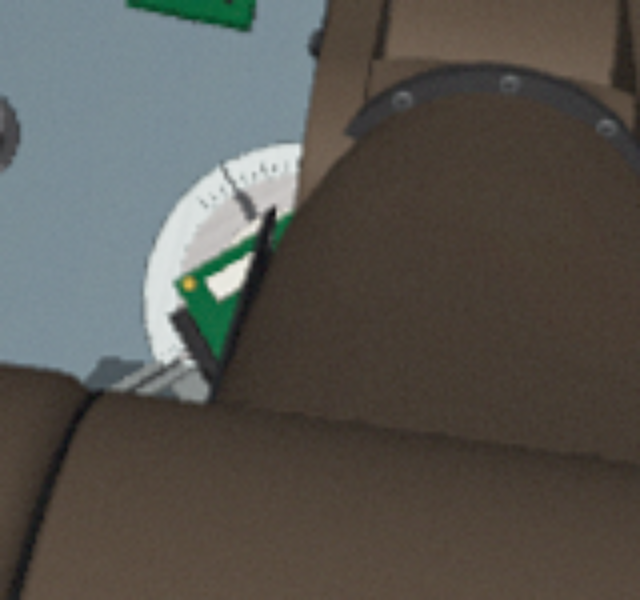

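The pointer is now at the left long mark, at (415,79) against (440,84) in the wrist view. I'll enlarge it to measure the difference.

```bash
python3 -c "
from h import *
c=read_camera('wrist');cv2.imwrite('pics/w9.png',cv2.resize(c['img'][55:110,390:470,::-1],None,fx=9,fy=9,interpolation=cv2.INTER_CUBIC))
c=read_camera('top');cv2.imwrite('pics/t9.png',cv2.resize(c['img'][190:225,270:310,::-1],None,fx=14,fy=14,interpolation=cv2.INTER_CUBIC))
"
```

```text
(no output)
```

View pics/w9.png

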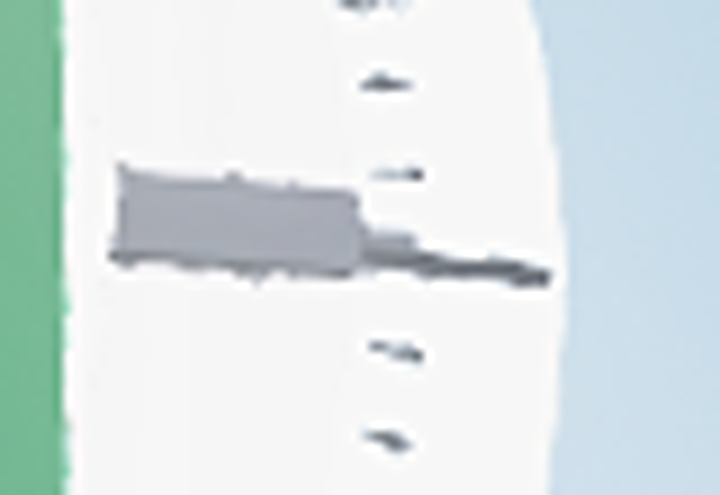

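View pics/t9.png

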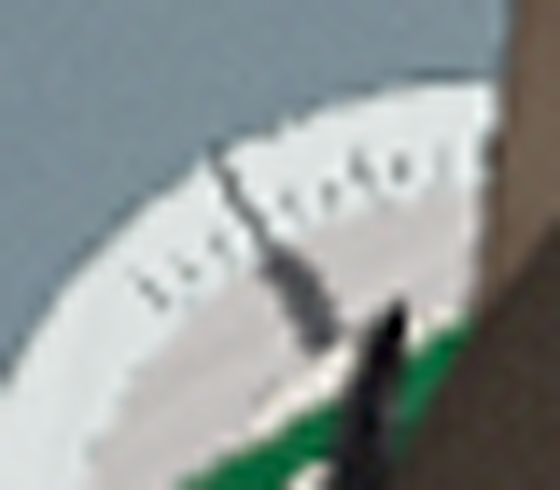

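```bash
python3 -c "
from h import *
C=np.array([531.5,62.5])
a=lambda p:np.arctan2(p[1]-C[1],p[0]-C[0])
r=lambda p:np.hypot(*(p[:2]-C))
w=read_camera('wrist');t=read_camera('top')
W=lambda x,y,z:wray(w,390+(x+.5)/9-.5,55+(y+.5)/9-.5,z)
T=lambda x,y,z:onz(t,270+(x+.5)/14-.5,190+(y+.5)/14-.5,z)
for f,n,pts in ((W,'w',[('mark out',540,275,17.5),('mark in',420,262,17.5)]),(T,'t',[('mark out',214,158,17.5),('mark in',258,235,17.5)])):
  for l,x,y,z in pts: p=f(x,y,z);print(n,l,p.round(1),r(p).round(1),a(p).round(4))
for z in (17.5,20,23,26):
  for f,n,pts in ((W,'w',[(390,245),(355,232),(125,212)]),(T,'t',[(275,265),(318,338)])):
    print(z,n,[(round(r(f(*q,z)),1),round(a(f(*q,z)),4)) for q in pts])
print('cam',-t['R'].T@t['t'],-w['R'].T@w['t'])
"
```

```text
w mark out [602.7 104.8  17.5] 82.9 0.5363
w mark in [594.9 100.1  17.5] 73.7 0.5361
t mark out [604.  106.4  17.5] 84.7 0.5445
t mark in [591.7  99.4  17.5] 70.6 0.5502
17.5 w [(np.float64(71.5), np.float64(0.5497)), (np.float64(68.9), np.float64(0.5599)), (np.float64(52.4), np.float64(0.5668))]
17.5 t [(np.float64(65.2), np.float64(0.5534)), (np.float64(51.8), np.float64(0.5598))]
20 w [(np.float64(70.5), np.float64(0.5444)), (np.float64(68.0), np.float64(0.5544)), (np.float64(51.7), np.float64(0.5596))]
20 t [(np.float64(64.7), np.float64(0.5547)), (np.float64(51.4), np.float64(0.5615))]
23 w [(np.float64(69.3), np.float64(0.5379)), (np.float64(66.8), np.float64(0.5476)), (np.float64(50.9), np.float64(0.5507))]
23 t [(np.float64(64.1), np.float64(0.5564)), (np.float64(50.8), np.float64(0.5636))]
26 w [(np.float64(68.2), np.float64(0.5311)), (np.float64(65.7), np.float64(0.5406)), (np.float64(50.0), np.float64(0.5415))]
26 t [(np.float64(63.6), np.float64(0.5581)), (np.float64(50.3), np.float64(0.5658))]
cam [419.60342319  32.41345619 965.7569395 ] [546.1182109   39.43925439 200.56861571]
```

Taking the pointer top at 23–26 mm, both views put it about 0.008 rad past the mark, so swivel is about 0.79. That is inside 0.755–0.815. Release and rise.

play_rows(moves=[[0,0,0,0,0,0,40],[0,0,0,0,0,0,40],[0,0,0,0,0,0,40],[0,0,-0.02,0,0,0,40],[0,0,-0.04,0,0,0,40],[0,0,-0.045,0,0,0,40],[0,0,0,0,0,0,40]])

```text
t: 12.85
eef_pos: [580.2, -19.1, 151.6]
tcp_rot: [3.141, -0.002, 2.108]
ft_force: [0.9, -0.4, -0.0]
opening: 0.403
```

```bash
python3 -c "
from h import *
togo([443.4,86.2,150],3.743)
c=read_camera('wrist');cv2.imwrite('pics/w10.png',c['img'][:,:,::-1])
"
```

```text
shift mm [160.5 -63.6   2. ] turn [ 2.000e-03 -1.000e-03 -1.635e+00]
t 12.85 pos [580.2 -19.1 151.6] rot [ 3.141e+00 -2.000e-03  2.108e+00] q [-0.15  0.52  1.75  0.    0.87 -0.69] F [ 0.9 -0.4 -0. ] M [-0.079 -0.003  0.005] op 0.403
```

View pics/w10.png

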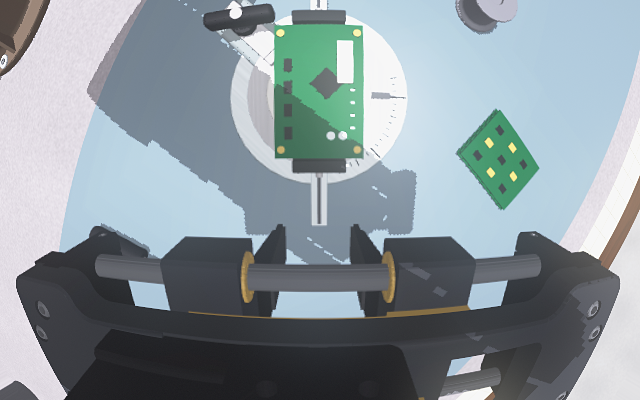

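The pointer is still on the mark. Going to the knob: shift first, then turn.

play_rows(moves=[[0.032,-0.0125,0,0,0,0,35],[0.032,-0.0125,0,0,0,0,35],[0.032,-0.0125,0,0,0,0,35],[0.032,-0.0125,0,0,0,0,35],[0.031,-0.012,0,0,0,0,35],[0,0,0,0,0,-0.14,35],[0,0,0,0,0,-0.14,35],[0,0,0,0,0,-0.14,35]])

```text
t: 13.7
eef_pos: [434.9, 89.1, 143.0]
tcp_rot: [-3.136, -0.013, 2.538]
ft_force: [0.1, 0.6, 0.3]
opening: 0.349
```

play_rows(moves=[[0,0,0,0,0,-0.14,35],[0,0,0,0,0,-0.14,35],[0,0,0,0,0,-0.14,35],[0,0,0,0,0,-0.14,35],[0,0,0,0,0,-0.14,35],[0,0,0,0,0,-0.14,35],[0,0,0,0,0,-0.14,35],[0,0,0,0,0,-0.08,35]])

```text
t: 14.5
eef_pos: [430.5, 89.0, 135.3]
tcp_rot: [3.127, -0.023, -2.638]
ft_force: [0.4, 0.9, -0.8]
opening: 0.349
```

```bash
python3 -c "
from h import *
togo([443.4,86.2,110],3.743)
c=read_camera('wrist');cv2.imwrite('pics/w11.png',c['img'][:,:,::-1])
"
```

```text
shift mm [-10.6  -9.1  25. ] turn [ 0.016 -0.022 -0.097]
t 14.5 pos [430.5  89.  135.3] rot [ 3.127 -0.023 -2.638] q [ 0.05  0.38  2.09  0.    0.7  -2.03] F [ 0.4  0.9 -0.8] M [ 0.018  0.011 -0.003] op 0.349
```

View pics/w11.png

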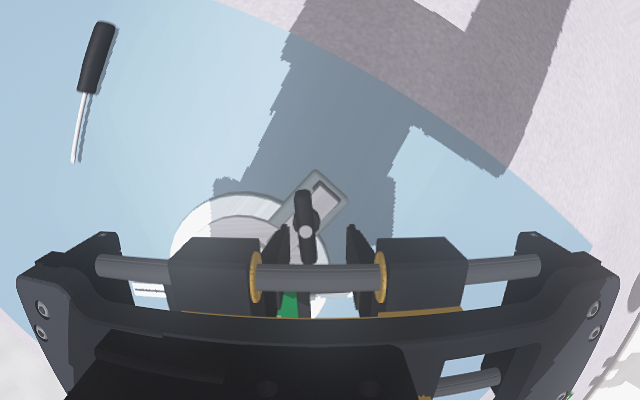

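play_rows(moves=[[-0.01,-0.009,0,0.016,-0.022,-0.097,35],[0,0,0,0,0,0,35],[0,0,0,0,0,0,35]])

```text
t: 14.85
eef_pos: [442.2, 85.9, 132.9]
tcp_rot: [3.14, -0.004, -2.542]
ft_force: [-0.4, -0.3, 0.7]
opening: 0.346
```

```bash
python3 -c "
from h import *
togo([443.4,86.2,68],3.743)
c=read_camera('wrist');cv2.imwrite('pics/w12.png',c['img'][:,:,::-1])
"
```

```text
shift mm [-1.4 -0.6 64.9] turn [ 0.002 -0.004 -0.002]
t 14.85 pos [442.2  85.9 132.9] rot [ 3.14  -0.004 -2.542] q [ 0.05  0.39  2.08 -0.    0.68 -2.12] F [-0.4 -0.3  0.7] M [ 0.041  0.084 -0.053] op 0.346
```

View pics/w12.png

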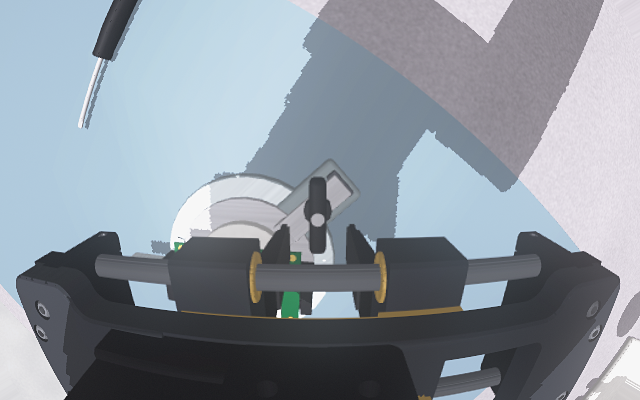

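The bar is in line and centred, with the cap at (317,219). Clearance to the board works out at about 18 mm. Going down.

play_rows(moves=[[-0.001,-0.0005,0.015,0,0,0,35],[0,0,0.015,0,0,0,35],[0,0,0.01,0,0,0,35],[0,0,0,0,0,0,35]])

```text
t: 15.3
eef_pos: [442.1, 86.4, 91.6]
tcp_rot: [3.139, -0.005, -2.551]
ft_force: [-0.6, 0.2, 0.5]
opening: 0.346
```

```bash
python3 -c "
from h import *
togo([443.4,86.2,68],3.743)
"
```

```text
shift mm [-1.1 -0.9 23.6] turn [ 0.003 -0.005 -0.011]
t 15.3 pos [442.1  86.4  91.6] rot [ 3.139 -0.005 -2.551] q [ 0.05  0.47  2.11 -0.    0.57 -2.12] F [-0.6  0.2  0.5] M [ 0.059  0.063 -0.031] op 0.346
```

play_rows(moves=[[-0.001,-0.001,0.012,0.003,-0.005,-0.011,35],[0,0,0.01,0,0,0,35],[0,0,0,0,0,0,35],[0,0,0,0,0,0,35]])

```text
t: 15.7
eef_pos: [443.4, 86.2, 69.7]
tcp_rot: [3.141, -0.0, -2.543]
ft_force: [-0.6, -0.5, 0.3]
opening: 0.353
```

```bash
python3 -c "
from h import *
togo([443.4,86.2,67.5],3.743)
"
```

```text
shift mm [ 0.  -0.   2.2] turn [ 0.    -0.    -0.003]
t 15.7 pos [443.4  86.2  69.7] rot [ 3.141 -0.    -2.543] q [ 0.05  0.51  2.13 -0.    0.5  -2.12] F [-0.6 -0.5  0.3] M [0.069 0.065 0.052] op 0.353
```

play_rows(moves=[[0,0,0.002,0,0,0,35],[0,0,0,0,0,0,0],[0,0,0,0,0,0,0],[0,0,0,0,0,0,0],[0,0,0,0,0,0,0],[0,0,0,0,0,0,0]])

```text
t: 16.3
eef_pos: [443.6, 86.7, 68.8]
tcp_rot: [-3.142, 0.001, -2.544]
ft_force: [0.4, -2.2, -3.2]
opening: 0.132
```

```bash
cat > tq.py <<'E'
from h import *
s=state(); y=s["tcp_rot"][2]; y+=2*np.pi*(y<0)
print("t",round(s["t"],2),"knob~",round(2.899-y,4),"M",s["moment"].round(3),"tau6",s["tau"][5].round(3),"F",s["ft_force"].round(1),"op",round(s["opening"],3),"q6",s["joints"][5].round(3),"pos",s["eef_pos"].round(1))
E
python3 tq.py;python3 tq.py
```

```text
t 16.3 knob~ -0.8403 M [-0.221 -0.2   -0.011] tau6 -0.034 F [ 0.4 -2.2 -3.2] op 0.132 q6 -2.123 pos [443.6  86.7  68.8]
t 16.3 knob~ -0.8403 M [-0.221 -0.2   -0.011] tau6 -0.034 F [ 0.4 -2.2 -3.2] op 0.132 q6 -2.123 pos [443.6  86.7  68.8]
```

Now I'll tighten in small equal steps and read the torque the same way each time.

play_rows(moves=[[0,0,0,0,0,0.04,0],[0,0,0,0,0,0.04,0]])

```text
t: 16.5
eef_pos: [443.6, 86.6, 68.7]
tcp_rot: [-3.141, 0.001, -2.625]
ft_force: [-0.3, -0.5, -1.5]
opening: 0.133
```

```bash
python3 tq.py
```

```text
t 16.5 knob~ -0.7596 M [ 0.112 -0.045  0.18 ] tau6 -0.535 F [-0.3 -0.5 -1.5] op 0.133 q6 -2.042 pos [443.6  86.6  68.7]
```

play_rows(moves=[[0,0,0,0,0,0.04,0],[0,0,0,0,0,0.04,0]])

```text
t: 16.7
eef_pos: [443.7, 86.6, 68.8]
tcp_rot: [-3.141, 0.001, -2.707]
ft_force: [-0.3, 0.1, -1.8]
opening: 0.134
```

```bash
python3 tq.py
```

```text
t 16.7 knob~ -0.6772 M [ 0.15  -0.008  0.162] tau6 -0.513 F [-0.3  0.1 -1.8] op 0.134 q6 -1.959 pos [443.7  86.6  68.8]
```

play_rows(moves=[[0,0,0,0,0,0.04,0],[0,0,0,0,0,0.04,0]])

```text
t: 16.9
eef_pos: [443.7, 86.5, 68.8]
tcp_rot: [-3.141, 0.001, -2.789]
ft_force: [0.0, -0.2, -1.3]
opening: 0.134
```

```bash
python3 tq.py
```

```text
t 16.9 knob~ -0.5947 M [0.076 0.002 0.169] tau6 -0.511 F [ 0.  -0.2 -1.3] op 0.134 q6 -1.876 pos [443.7  86.5  68.8]
```

The slack baseline is M≈0.17 and tau6≈-0.512, and tau6 is the cleaner signal. Continuing with the same pattern.

play_rows(moves=[[0,0,0,0,0,0.04,0],[0,0,0,0,0,0.04,0]])

```text
t: 17.1
eef_pos: [443.7, 86.4, 68.8]
tcp_rot: [-3.141, 0.001, -2.872]
ft_force: [0.2, 0.3, -1.8]
opening: 0.136
```

```bash
python3 tq.py
```

```text
t 17.1 knob~ -0.5122 M [ 0.125 -0.014  0.165] tau6 -0.511 F [ 0.2  0.3 -1.8] op 0.136 q6 -1.793 pos [443.7  86.4  68.8]
```

play_rows(moves=[[0,0,0,0,0,0.04,0],[0,0,0,0,0,0.04,0]])

```text
t: 17.3
eef_pos: [443.7, 86.3, 68.8]
tcp_rot: [-3.14, 0.001, -2.954]
ft_force: [0.3, 0.6, -1.9]
opening: 0.138
```

```bash
python3 tq.py
```

```text
t 17.3 knob~ -0.4297 M [ 0.139 -0.027  0.173] tau6 -0.486 F [ 0.3  0.6 -1.9] op 0.138 q6 -1.71 pos [443.7  86.3  68.8]
```

play_rows(moves=[[0,0,0,0,0,0.04,0],[0,0,0,0,0,0.04,0]])

```text
t: 17.5
eef_pos: [443.8, 86.2, 68.8]
tcp_rot: [-3.14, 0.001, -3.037]
ft_force: [0.6, 0.6, -1.9]
opening: 0.133
```

```bash
python3 tq.py
```

```text
t 17.5 knob~ -0.3474 M [0.136 0.004 0.275] tau6 -0.438 F [ 0.6  0.6 -1.9] op 0.133 q6 -1.627 pos [443.8  86.2  68.8]
```

play_rows(moves=[[0,0,0,0,0,0.04,0],[0,0,0,0,0,0.04,0]])

```text
t: 17.7
eef_pos: [443.8, 86.1, 68.8]
tcp_rot: [-3.14, 0.001, -3.119]
ft_force: [-0.3, 1.0, -1.3]
opening: 0.137
```

```bash
python3 tq.py
```

```text
t 17.7 knob~ -0.2655 M [0.145 0.012 0.306] tau6 -0.386 F [-0.3  1.  -1.3] op 0.137 q6 -1.544 pos [443.8  86.1  68.8]
```

tau6 left its plateau at about knob -0.47 and has risen 0.125. M rose from 0.17 to 0.306, and 0.207 rad past the bite × 290 N/rad ≈ 60 N. All three agree with the target, so I'll stop here and let go.

play_rows(moves=[[0,0,0,0,0,0,0],[0,0,0,0,0,0,0]])

```text
t: 17.9
eef_pos: [443.8, 86.1, 68.8]
tcp_rot: [-3.14, 0.001, -3.118]
ft_force: [-0.2, 0.7, -1.9]
opening: 0.136
```

```bash
python3 tq.py; python3 -c "
from h import *
m=[]
for i in range(6):
    read_camera('top'); m.append(state()['moment'][2])
print(np.round(m,3))"; python3 tq.py
```

```text
t 17.9 knob~ -0.2663 M [0.214 0.072 0.096] tau6 0.164 F [-0.2  0.7 -1.9] op 0.136 q6 -1.545 pos [443.8  86.1  68.8]
[0.084 0.077 0.071 0.118 0.083 0.106]
t 18.2 knob~ -0.2656 M [ 0.184 -0.012  0.106] tau6 0.112 F [ 0.6  0.9 -2. ] op 0.132 q6 -1.544 pos [443.8  86.1  68.7]
```

play_rows(moves=[[0,0,0,0,0,0,30],[0,0,0,0,0,0,30],[0,0,0,0,0,0,30],[0,0,-0.02,0,0,0,30],[0,0,-0.04,0,0,0,30],[0,0,-0.045,0,0,0,30],[0,0,0,0,0,0,30]])

```text
t: 18.9
eef_pos: [443.5, 86.0, 176.8]
tcp_rot: [-3.14, -0.002, -3.119]
ft_force: [0.1, -0.2, -0.6]
opening: 0.299
```

play_rows(moves=[[0.02,-0.04,-0.01,0,0,0,30],[0.01,-0.045,-0.01,0,0,0,30],[0,-0.045,-0.01,0,0,0,30],[0,-0.045,0,0,0,0,30],[0,-0.045,0,0,0,0,30],[0,0,0,0,0,0,30]])

```text
t: 19.5
eef_pos: [417.6, -141.4, 208.4]
tcp_rot: [-3.138, 0.002, -3.114]
ft_force: [-0.0, 0.4, 1.0]
opening: 0.3
```

```bash
python3 tq.py; python3 -c "
from h import *
c=read_camera('top');cv2.imwrite('pics/t13.png',cv2.resize(c['img'][130:310,180:390,::-1],None,fx=3.3,fy=3.3,interpolation=cv2.INTER_CUBIC))
"
```

```text
t 19.5 knob~ -0.2703 M [ 0.051 -0.028  0.014] tau6 -1.059 F [-0.   0.4  1. ] op 0.3 q6 -2.072 pos [ 417.6 -141.4  208.4]
```

View pics/t13.png

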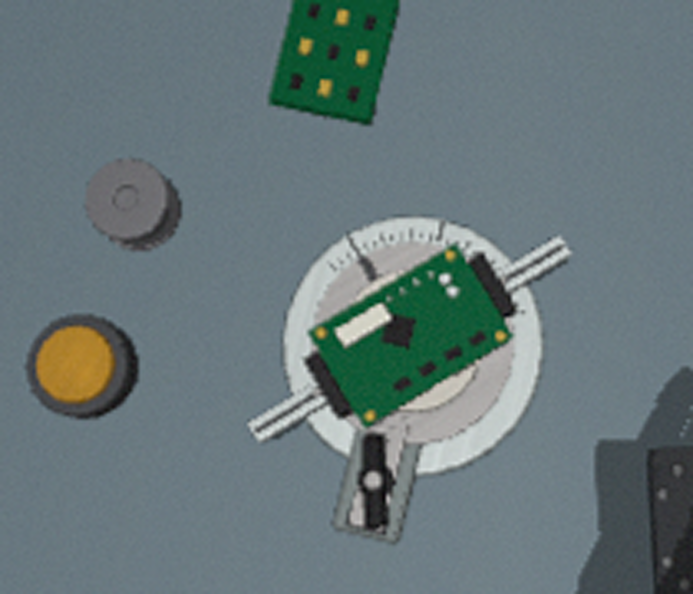

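The pointer stands on the left 45° mark at about (365,262) in this enlargement, and the bystanders are in place. I'll check the angle from the rail ends and settle.

play_rows(moves=[[0,0,0,0,0,0,30],[0,0,0,0,0,0,30],[0,0,0,0,0,0,30]])

```text
t: 19.85
eef_pos: [416.5, -137.3, 207.2]
tcp_rot: [-3.141, -0.001, -3.112]
ft_force: [-0.5, 0.3, 0.2]
opening: 0.3
```

```bash
python3 -c "
from h import *
c=read_camera('top')
T=lambda x,y,z:onz(c,180+(x+.5)/3.3-.5,130+(y+.5)/3.3-.5,z)
a=T(254,432,51);b=T(566,246,51);d=(b-a)[:2];print(np.hypot(*d),'swivel',np.arctan2(d[1],d[0])+np.pi/2+.243, 'mark', .545+.243)
print(state()['qvel'].round(4),state()['ft_force'].round(1))
job_done()
"
```

```text
228.60227786591216 swivel 0.7772346116771564 mark 0.788
[-0.004  -0.0007 -0.0064 -0.0011 -0.0011 -0.0025] [ 0.3 -0.  -0.4]
the job is handed in; nothing more can be done
```

I handed the job in at about 20 s of the 72 s allowed. The pointer is on the left 45° mark and the clamp is retightened. No verdict came back, so the figures below are my own checks.

- **Loosening:** I turned the knob back about 0.84 rad. My first grip closed on the round hub below the bar, so I opened, rose and took the bar itself before turning anything.
- **Swing:** I gripped the rail's free end and swung the head to the mark. Before I let go of the rail, gripper yaw gave 0.782 rad, gripper position 0.795, and the pointer against the mark about 0.793. After retightening, the rail ends in the top view gave 0.777. These differ by up to 0.018 rad, but all lie inside 0.755–0.815.
- **Tightening:** The strap bit at about knob -0.47. I stopped 0.207 rad later, about 60 N at 290 N per rad. The wrist moment, noisy by about 0.03 N m, rose from 0.17 to 0.31 N m. The last joint's torque, which is cleaner, shifted by 0.125 N m. Its sign was odd, so I used only the change. I have no direct reading of the clamp force.
- **Clear of everything:** The arm had been moved well clear before hand-in, with forces at noise level. The board was never close to being touched. In the last top view the spool, pot and stack of boards looked unmoved. The screwdriver was outside that crop, and the arm never went near it.

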